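Hang the loupe on the sliding hook and prove it with a tug

ROBOT

A 7-joint arm with a two-finger parallel gripper is mounted at the origin on the work surface. World frame = base frame: x ahead of the robot, y to its left, z up, the work surface at z = 0. Lengths are in m, angles in rad, forces in N, time in s.
With the tool pointing down it reaches from about 0.35 to 0.9 m from the base axis. Payload 8.1 kg.
Tool frame: the origin (TCP) lies at the very end of the fingers, on their centre line; the grasp point (between the pads) lies 19 mm behind it (grasp_offset is the distance from the TCP to the grasp point, in m); z points along the fingers, y is the line along which they close (so a half turn about z gives the same grasp; the last joint's range is limited). The gripper opens to 92 mm and grips with 3 to 60 N. Pads are 19 mm wide; open, the fingers measure 130 mm over their backs; the gripper's body (75 mm by 190 mm) begins 47 mm behind the grasp point.
Start: joints at [1.169, 0.434, 0.025, 1.573, -0.012, 1.134, -0.075], TCP at [0.184, -0.597, 0.227] pointing down, gripper open.
Joint ranges: [-2.62, 2.62], [-0.44, 2.09], [-1.27, 1.32], [0.08, 2.57], [-1.32, 4.46], [0.12, 2], [-2.74, 2.74]. Speed limits (rad/s): [2.22, 2.22, 3.01, 3.01, 3.14, 3.14, 3.14].

INTERFACE

Orientations are given as a rotation vector (axis times angle).
In Python, from cell import observe, get_image, camera_params, sign_off, silhouettes, grasp_offset gives the robot as it stands. The module is installed in compiled form; this text tells all that it offers.
- The arm moves only by the tool jog_arm, never from a script. Its argument "motion" is a list that holds one entry, the list of rows, each a list of 7 numbers: the shift along the tool's x, y, z in m, then the turn, a rotation vector about the tool's x, y, z in rad, then the closure, from -1 (fully open) to 1 (shut), so that 0 is half open. In form: [[[dx, dy, dz, wx, wy, wz, hand], ...]]. A call has 1 to 10 rows; each row is the pose to reach, as a shift and turn from the pose commanded when the call began, along the tool's axes at that moment; what a row does not reach only later rows make up. A row lasts 1/12 s, in which the tool goes at most 41.7 mm and 7.16 degrees, less where a joint would pass 70% of its speed; a pose out of reach is approached as far as the arm can. A call with a gripper value outside its range is refused whole. The fingers move at their own pace and stop on an object; "force" is the grip in N (left out, the last holds). Time passes only in rows, so rows that repeat a pose let the fingers close. It gives the time, the measured TCP pose, the force, the opening and the grip force at its end, in the units of the state.
- observe(): the state, without advancing time (a new reading comes with each control period).
- get_image(name): name is "side" or "top" or "wrist"; returns the picture (480x640x3 uint8, red, green, blue); there is no depth.
- camera_params(name): a dict with "vertical_fov" (degrees; the focal length in pixels is half the picture's height over the tangent of half this angle, whatever the lens; pixels are square), "cx", "cy" (the principal point, pixels), "T" (4x4, takes a point from camera to world coordinates). Camera axes: x right, y down, z forward; pixel columns grow to the right and rows downward; lengths in m; the calibration is good to about 2 mm. A picture is of the moment at which its call begins: read the wrist's pose just before it. camera_params takes no time and is no camera call; for the wrist camera it gives the pose at the moment of the call.
- sign_off(): hands the job in; it is judged then, once.
Trained networks look in the newest picture that a camera, given by its name, has taken for a name from the list of things; names that differ only in an ending like _2 or _b are one class to them, and where a whole thing is asked for, a point or a joint stands for the part that bears it (a point fixed in the world has none). Each returns a list of dicts, best first, with "p" (0 to 1); they miss things now and then, are a little off and sometimes report something else, mostly with a low value. They report only what shows in the picture. A call takes as long as a camera call. They do not tell look-alikes from the thing itself.
- silhouettes(query, camera): "mask" (480x640 bool, what is visible of it) and "pixel" ([column, row] in pixels, amid what is visible of it).
The state is a dict: "clock": time; "joints": joint angles; "dq": joint speeds; "joint_efforts": joint torques, N m; "position": TCP position; "ee_rot": TCP orientation; "force": force on the tool from outside, world axes, zero at the start; "ft_torque": the same for the moment, N m; "width": opening from 0.0 (shut) to 1.0 (fully open); "gripper_force": force on a finger pad.
Only numpy, scipy, OpenCV 4.12 (cv2) and the standard library are available. Lean on these libraries where they do the work, as an engineer would, in place of code of your own. Each camera call takes 0.05 s, during which the arm holds its last target. There are 200 camera calls.

TASK

Lift the loupe out of its wooden rack, hang it by its eye on the hook of the stand, and then, still holding its grip, tug it gently straight down until the hook bracket has slid down onto its rubber stop and clearly takes the pull (about 10 N, never as much as 18 N) for a moment. Then let go, leaving the loupe hanging still on the hook and the jar, spool and dish where they are.

Things in the scene. Friction and masses are not known exactly. Their poses are not given: they have to be found in the camera images.
- loupe: Flat rectangular magnifier, black, 60-120 g, upright in the rack. Origin: centre of underside; z up, x through its 10 mm thickness, y across; same from both sides. Lens frame 70 wide (y), 56 high; above it the eye, a window open through x, 30 wide, 56 to 86 above origin, 8 mm posts beside it; crossbar 46 wide from 86 to 96; grip on top.
- loupe_grip (a point): Where to hold: in the middle of the loupe's grey grip, 116 mm above its origin. The grip is 26 wide (y), 10 thick (x), from 96 to 130 mm. Take it from above with fingers closing along y, fingertips staying above the eye. Axes as the loupe's.
- loupe_eye (a point): Middle of the upper edge of the loupe's eye, 86 mm above the loupe's origin, at mid-thickness; this edge shall rest on the hook seat. Axes as the loupe's.
- bracket: Steel hook bracket on the stand's upright. Origin: hook seat, on top of the 8 mm thick bar. z up; x level from the seat to the upright, whose axis is 100 mm off at +x; hook open to -x. Bar level 7 mm either side of the seat, then climbs towards the upright to a shank with its top 16 mm above the seat. Sleeve 30 mm thick; the 16 mm upright ends 35 to 75 mm above the seat.
- hook_tip (a point): Centre of the hook's rounded free end (8 mm thick): 16 mm from the seat towards -x, 6 mm above it; its top is 10 mm above the seat. To thread the loupe: from the -x side, the loupe's x along the bracket's x (either way round), eye's upper edge about 14 mm above the seat, along +x until over the seat; then lower.
- bracket_sleeve (a point): Middle of the sleeve that slides on the upright, 100 mm from the seat at +x, 12 mm above it. Friction of about 3 N holds it under the loupe's weight. Pulled harder it slides down 4 to 40 mm (unknown, differs each time) to a rubber stop that yields about 1 mm per 8 N: only the rise of the force shows that the stop is met.
- rack: Wooden block fixed to the table, 46 (x) by 96 (y) by 32 mm high, with a slot 14 (x) by 76 (y), 24 deep, floor 8 mm above the table, in which the loupe stands (24 mm lift clears it). Origin: centre of its underside. Rack and stand may change sides.
- jar: Amber glass jar, 48 across, 55 high, bystander. Origin: centre of underside.
- spool: White plastic thread spool, 36 across, 36 high, bystander. Origin: centre of underside.
- dish: White ceramic bead dish, 70 across, 22 high, bystander. Origin: centre of underside.
Things that resemble listed ones, but are neither listed nor needed, are in the scene too. Of the things shaped like the loupe, the black one is meant.

How it is judged:
By the outcome, as a careful person would: the job done as asked, in the order asked, and still so for the second after the job is handed in, with the robot touching nothing.
It also fails if it takes over 72 s, if anything falls off the work surface, if the arm or the gripper's body presses on something with over 40 N, if the wrist force passes 120 N, or if a joint passes its speed limit or range.

## Working session

There is one attempt and no reset: what is moved stays moved. The work goes in short steps, Python scripts to look and compute and a tool call to move; the robot and the scene stay as the last step left them, time stands still between calls to the robot, and variables do not carry over. Pictures are saved under pics/ and viewed, at most 10 in all, crops included, and the job is handed in when it is done.

Besides the shell and the picture viewer there is one more tool, called after "Emit:" as name(argument=value, ...) on one line, values as JSON. jog_arm: Moves the arm, as the interface text tells. Its arguments: {"type":"object","properties":{"motion":{"type":"array"},"force":{"type":"number"}},"required":["motion"]}

```bash
mkdir -p pics; cat > h.py <<'E'
import numpy as np, cv2
from scipy.spatial.transform import Rotation as R
from cell import *
def P(name):
    c=camera_params(name); f=240/np.tan(np.radians(c["vertical_fov"])/2)
    return f,c["cx"],c["cy"],np.array(c["T"])
def proj(name,p):
    f,cx,cy,T=P(name); q=np.linalg.inv(T)@np.append(p,1); return np.array([cx+f*q[0]/q[2],cy+f*q[1]/q[2]])
def ray(name,px):
    f,cx,cy,T=P(name); d=T[:3,:3]@np.array([(px[0]-cx)/f,(px[1]-cy)/f,1]); return T[:3,3],d/np.linalg.norm(d)
def atz(name,px,z):
    o,d=ray(name,px); return o+d*(z-o[2])/d[2]
def snap(name,fn):
    im=get_image(name); cv2.imwrite("pics/"+fn,im[:,:,::-1]); return im
E
python3 - <<'E'
from h import *
np.set_printoptions(precision=4,suppress=True)
a=snap("top","t0.png");b=snap("side","s0.png")
for n in("top","side"):
    print(n,P(n))
    for q in("loupe","bracket","rack","jar","spool","dish","hook_tip","loupe_eye"):
        for s in silhouettes(q,n)[:3]:
            m=s["mask"]; ys,xs=np.where(m); print(n,q,round(s["p"],2),s["pixel"],m.sum(),xs.min() if len(xs) else 0,xs.max() if len(xs) else 0,ys.min() if len(xs) else 0,ys.max() if len(xs) else 0)
s=observe();print(s)
E
```

```text
top (np.float64(469.59907971176574), 318.23382794133806, 240.94973596609412, array([[ 0.02  , -0.9947,  0.1012,  0.4027],
       [-0.9996, -0.0179,  0.0216, -0.0489],
       [-0.0197, -0.1016, -0.9946,  0.9605],
       [ 0.    ,  0.    ,  0.    ,  1.    ]]))
top loupe 0.98 [472.1, 235.9] 634 450 494 229 249
top loupe 0.95 [405.4, 230.0] 350 389 427 221 237
top loupe 0.72 [407.7, 174.4] 595 398 418 159 198
top bracket 0.9 [182.5, 185.5] 525 168 188 156 233
top rack 0.68 [404.7, 234.7] 846 381 432 216 248
top jar 0.56 [298.8, 280.1] 454 288 311 269 291
top spool 0.65 [173.3, 315.3] 326 165 187 305 322
top spool 0.54 [411.7, 229.1] 359 389 427 221 237
top dish 0.77 [422.8, 324.9] 971 405 440 309 343
top hook_tip 0.68 [180.0, 179.9] 549 168 189 156 233
top loupe_eye 0.93 [411.3, 227.1] 338 389 427 221 237
top loupe_eye 0.82 [474.2, 238.8] 675 449 493 229 249
top loupe_eye 0.75 [408.7, 177.3] 608 398 419 160 198
side (np.float64(482.74516852786667), 329.038046294288, 251.0154559095829, array([[-0.9836, -0.1315,  0.1231,  0.3932],
       [-0.1793,  0.6511, -0.7375,  0.6117],
       [ 0.016
[... 466 characters left out ...]
4 404 433 232 254
side loupe_eye 0.97 [288.5, 226.8] 1109 272 303 195 244
side loupe_eye 0.91 [347.2, 198.2] 738 339 358 169 224
side loupe_eye 0.72 [334.1, 222.0] 310 331 337 196 248
{'clock': 0.9, 'joints': array([ 1.1694,  0.4345,  0.025 ,  1.5732, -0.0116,  1.134 , -0.0751]), 'dq': array([-0.0016, -0.001 , -0.0005, -0.0004, -0.0007,  0.0014, -0.0027]), 'joint_efforts': array([  0.0011, -66.7666,   0.9845, -31.4812,  -0.0607,   0.0327,
         0.0001]), 'position': array([ 0.1839, -0.5973,  0.2267]), 'ee_rot': array([ 3.1066,  0.4674, -0.0001]), 'force': array([-0.2963,  0.5711, -0.4739]), 'ft_torque': array([-0.0446,  0.0611, -0.0389]), 'gripper_force': 0.0, 'width': 1.0029321381538112}
```

```bash
python3 - <<'E'
import cv2,numpy as np
a=cv2.imread("pics/t0.png");b=cv2.imread("pics/s0.png")
A=cv2.resize(a[140:350,140:510],(800,454),interpolation=cv2.INTER_CUBIC)
B=cv2.resize(b[150:480,190:440],(454,600),interpolation=cv2.INTER_CUBIC)
cv2.imwrite("pics/tc.png",A);cv2.imwrite("pics/sc.png",B)
E
```

```text
(no output)
```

View pics/tc.png

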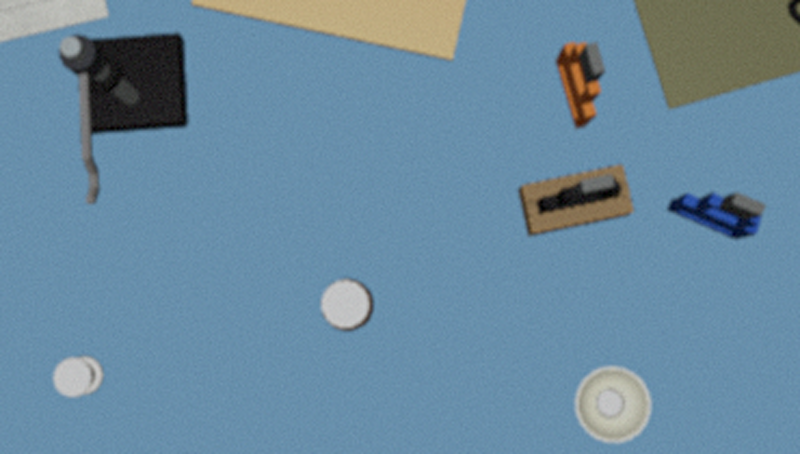

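View pics/sc.png

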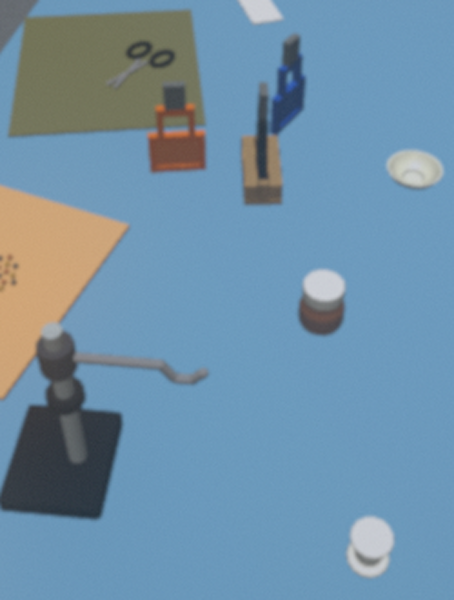

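Top view: upright cap at crop (72,52), hook running down to its tip (93,200). The rack is centred at (576,200) with the black loupe's grip at (598,184). The orange and blue ones are look-alikes. Side view: hook tip at crop (205,373), black loupe's grip top at (263,88). Now I triangulate.

```bash
cat >> h.py <<'E'
def tri(obs):
    A=np.zeros((3,3));b=np.zeros(3)
    for n,px in obs:
        o,d=ray(n,px);M=np.eye(3)-np.outer(d,d);A+=M;b+=M@o
    p=np.linalg.solve(A,b); return p,[np.round(proj(n,p)-px,1) for n,px in obs]
E
python3 - <<'E'
from h import *
np.set_printoptions(precision=4,suppress=True)
t=lambda x,y:np.array([140+x/2.162,140+y/2.162]); s=lambda x,y:np.array([190+x/1.816,150+y/1.816])
print("rack ctr",atz("top",t(576,200),.032))
c=[atz("top",t(*q),.032) for q in((520,187),(622,166),(633,212),(529,235))];print(c)
print("tip",tri([("top",t(93,199)),("side",s(204,374))]))
print("bend",tri([("top",t(88,158)),("side",s(163,365))]))
print("uptop",tri([("top",t(72,50)),("side",s(51,330))]))
print("grip top",tri([("top",t(600,184)),("side",s(263,87))]))
print("jar top",tri([("top",t(346,303)),("side",s(324,286))]), "dish",atz("top",t(612,404),.02),"spool",tri([("top",t(73,377)),("side",s(371,537))]))
print(R.from_rotvec(observe()["ee_rot"]).as_matrix())
E
```

```text
rack ctr [ 0.5172 -0.2033  0.032 ]
[array([ 0.5283, -0.152 ,  0.032 ]), array([ 0.5494, -0.2455,  0.032 ]), array([ 0.507 , -0.2553,  0.032 ]), array([ 0.4841, -0.1605,  0.032 ])]
tip (array([0.4965, 0.2055, 0.1502]), [array([0., 0.]), array([-0., -0.])])
bend (array([0.5287, 0.2087, 0.1579]), [array([0. , 0.1]), array([-0.1, -0. ])])
uptop (array([0.6113, 0.216 , 0.1894]), [array([-0.2, -1.4]), array([1.6, 0.4])])
grip top (array([ 0.5187, -0.2051,  0.1381]), [array([-0. , -0.6]), array([0.5, 0.1])])
jar top (array([0.4182, 0.0046, 0.0501]), [array([-0. ,  0.2]), array([-0.2, -0. ])]) dish [ 0.3322 -0.2381  0.02  ] spool (array([0.3474, 0.253 , 0.0316]), [array([ 0. , -0.3]), array([0.4, 0.1])])
[[ 0.9557  0.2943 -0.    ]
 [ 0.2943 -0.9557 -0.    ]
 [-0.0001  0.     -1.    ]]
```

Emit:
jog_arm(motion=[[[0.43,-0.278,-0.03,0,0,0.07,-1],[0.43,-0.278,-0.03,0,0,0.07,-1],[0.43,-0.278,-0.03,0,0,0.07,-1],[0.43,-0.278,-0.03,0,0,0.07,-1],[0.43,-0.278,-0.03,0,0,0.07,-1],[0.43,-0.278,-0.03,0,0,0.07,-1],[0.43,-0.278,-0.03,0,0,0.07,-1],[0.43,-0.278,-0.03,0,0,0.07,-1],[0.43,-0.278,-0.03,0,0,0.07,-1],[0.43,-0.278,-0.03,0,0,0.07,-1]]])

```text
clock: 1.73
position: [0.4523, -0.277, 0.2516]
ee_rot: [3.121, 0.358, 0.001]
force: [0.1, -1.0, 0.3]
width: 0.999
gripper_force: 0.0
```

```bash
python3 - <<'E'
from h import *
np.set_printoptions(precision=4,suppress=True)
get_image("top");get_image("top")
snap("wrist","w1.png"); s=observe();print(s["position"],R.from_rotvec(s["ee_rot"]).as_matrix()[:,0])
for z,p in((.032,(.517,-.203)),(.138,(.5187,-.2051))): print(proj("wrist",(*p,z)))
print(P("wrist")[3])
E
```

```text
[ 0.4539 -0.2752  0.2514] [0.9723 0.2337 0.0017]
[257.9364 116.26  ]
[237.0261 111.3853]
[[ 0.2337 -0.9378 -0.2568  0.5237]
 [-0.9723 -0.2255 -0.0614 -0.2598]
 [-0.0003  0.264  -0.9645  0.4094]
 [ 0.      0.      0.      1.    ]]
```

View pics/w1.png

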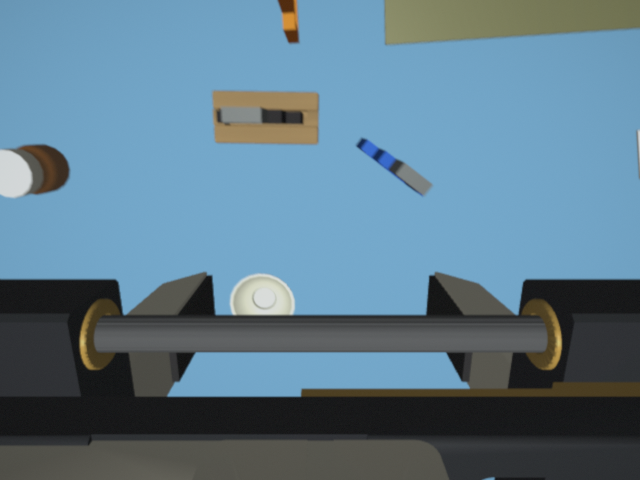

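Rack corners at (213,91), (318,93), (317,144), (214,143). The grip top is about (221–261, 108–122) and lies nearly aligned with the tool.

```bash
python3 - <<'E'
from h import *
np.set_printoptions(precision=4,suppress=True)
im=cv2.imread("pics/w1.png")
# corrected principal
print(P("wrist")[:3])
c=[atz("wrist",q,.032)[:2] for q in((213,91),(318,93),(317,144),(214,143))];print(np.array(c),np.mean(c,0),np.linalg.norm(c[0]-c[1]),np.linalg.norm(c[1]-c[2]))
for a,b in((0,1),(3,2)): d=c[a]-c[b];print("yaw",np.arctan2(-d[0],d[1]))
g=im[100:130,210:312].astype(int); 
cv2.imwrite("pics/w1c.png",cv2.resize(im[80:155,200:330],(780,450),interpolation=cv2.INTER_NEAREST))
E
```

```text
(np.float64(398.39930615741963), 320.2356259937677, 232.9704459819784)
[[ 0.5289 -0.1597]
 [ 0.5492 -0.2515]
 [ 0.5056 -0.2609]
 [ 0.4842 -0.1681]] [ 0.517 -0.21 ] 0.09397105359911731 0.0446533817819048
yaw 0.2178356635211712
yaw 0.22640041110581668
```

View pics/w1c.png

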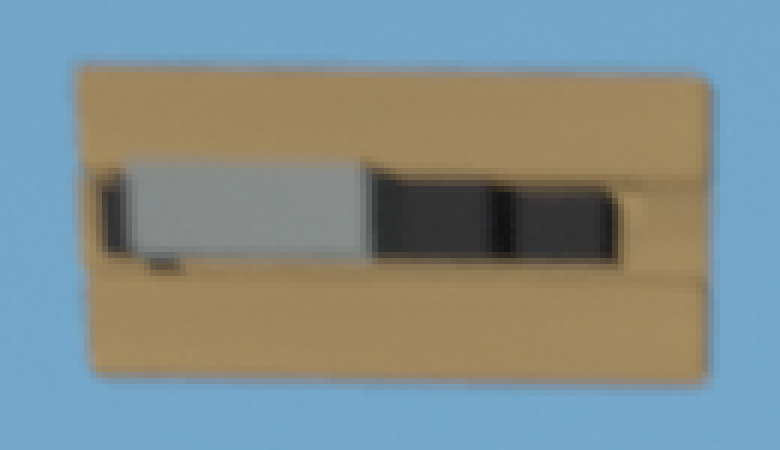

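Emit:
jog_arm(motion=[[[0.038,-0.025,0,0,0,0.014,-1],[0.0766,-0.0507,0,0,0,0.014,-1],[0.0766,-0.0507,0,0,0,0.014,-1],[0.0766,-0.0507,0.03,0,0,0.014,-1],[0.0766,-0.0507,0.06,0,0,0.014,-1],[0.0766,-0.0507,0.09,0,0,0.014,-1],[0.0766,-0.0507,0.115,0,0,0.014,-1],[0.0766,-0.0507,0.135,0,0,0.014,-1],[0.0766,-0.0507,0.1464,0,0,0.014,-1],[0.0766,-0.0507,0.1464,0,0,0.014,-1]]])

```text
clock: 2.72
position: [0.5125, -0.2125, 0.1024]
ee_rot: [-3.122, -0.335, 0.006]
force: [-0.5, 0.6, -0.4]
width: 1.0
gripper_force: 0.0
```

```bash
python3 - <<'E'
from h import *
np.set_printoptions(precision=4,suppress=True)
im=snap("wrist","w2.png"); s=observe();print(s["position"],R.from_rotvec(s["ee_rot"]).as_matrix(),s["force"])
p=s["position"];Rm=R.from_rotvec(s["ee_rot"]).as_matrix()
for w in(-.013,.013):
  for h in(-.005,.005): print(proj("wrist",p+Rm@np.array([h,w,0])+np.array([0,0,.138-p[2]])))
E
```

```text
[ 0.5135 -0.2126  0.1041] [[ 0.9772  0.2122 -0.002 ]
 [ 0.2122 -0.9772  0.0003]
 [-0.0019 -0.0007 -1.    ]] [-0.1543 -0.4279  0.2794]
[279.5344 350.2928]
[278.7466 324.5642]
[353.6112 350.2873]
[354.2575 324.5593]
```

View pics/w2.png

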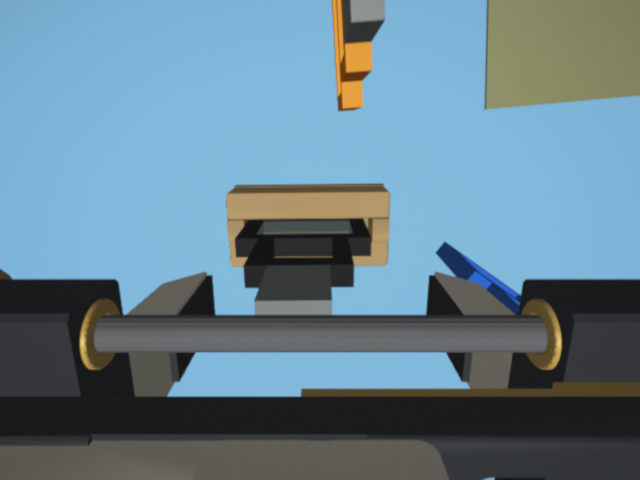

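The loupe is left of the finger centre: grip edges at columns 256–332, front top edge near row 300, so it sits off in both axes. I'll get more precise numbers.

```bash
python3 - <<'E'
from h import *
np.set_printoptions(precision=4,suppress=True)
im=cv2.imread("pics/w2.png").astype(int)
print([(r,*im[r,285:305].mean(0).astype(int)) for r in range(258,320,3)])
print([(c,im[308,c].sum()//3) for c in list(range(250,264,2))+list(range(324,342,2))])
print([(r,*im[r,300].tolist()) for r in range(180,224,3)])
for q in((256,300),(332,300)):print(atz("wrist",q,.138))
for q in((228,194),(389,193)):print("rk",atz("wrist",q,.032))
E
```

```text
[(258, np.int64(29), np.int64(36), np.int64(40)), (261, np.int64(20), np.int64(20), np.int64(19)), (264, np.int64(27), np.int64(27), np.int64(26)), (267, np.int64(57), np.int64(57), np.int64(54)), (270, np.int64(57), np.int64(57), np.int64(54)), (273, np.int64(57), np.int64(57), np.int64(55)), (276, np.int64(57), np.int64(57), np.int64(54)), (279, np.int64(57), np.int64(57), np.int64(55)), (282, np.int64(57), np.int64(57), np.int64(55)), (285, np.int64(57), np.int64(57), np.int64(54)), (288, np.int64(57), np.int64(57), np.int64(54)), (291, np.int64(57), np.int64(57), np.int64(55)), (294, np.int64(57), np.int64(57), np.int64(55)), (297, np.int64(57), np.int64(57), np.int64(54)), (300, np.int64(99), np.int64(100), np.int64(95)), (303, np.int64(138), np.int64(139), np.int64(132)), (306, np.int64(137), np.int64(138), np.int64(132)), (309, np.int64(137), np.int64(138), np.int64(132)), (312, np.int64(137), np.int64(138), np.int64(131)), (315, np.int64(74), np.int64(74), np.int64(71)), (318, np.int64(62), np.int64(61), np.int64(60))]
[(250, np.int64(179)), (252, np.int64(179)), (254, np.int64(164)), (256, np.int64(136)), (258, np.int64(136)), (260, np.int64(136)), (262, np.int64(136)), (324, np.int64(136)), (326, np.int64(136)), (328, np.int64(136)), (330, np.int64(137)), (332, np.int64(166)), (334, np.int64(179)), (336, np.int64(179)), (338, np.int64(180)), (340, np.int64(180))]
[(180, 221, 188, 130), (183, 210, 176, 125), (186, 66, 93, 110), (189, 51, 74, 88), (192, 72, 105, 126), (195, 105, 151, 178), (198, 106, 150, 177), (201, 105, 149, 175), (204, 106, 150, 177), (207, 105, 150, 177), (210, 105, 152, 179), (213, 107, 153, 179), (216, 105, 151, 179), (219, 51, 59, 66), (222, 76, 78, 71)]
[ 0.5231 -0.1896  0.138 ]
[ 0.5285 -0.2147  0.138 ]
rk [ 0.5335 -0.1545  0.032 ]
rk [ 0.554 -0.246  0.032]
```

Emit:
jog_arm(motion=[[[0.0087,-0.0069,0,0,0,0,-1],[0.0087,-0.0069,0,0,0,0,-1],[0.0087,-0.0069,0,0,0,0,-1],[0.0087,-0.0069,0,0,0,0,1],[0.0087,-0.0069,0,0,0,0,1],[0.0087,-0.0069,0,0,0,0,1],[0.0087,-0.0069,0,0,0,0,1],[0.0087,-0.0069,0,0,0,0,1],[0.0087,-0.0069,0,0,0,0,1],[0.0087,-0.0069,0,0,0,0,1]]], force=10)

```text
clock: 3.6
position: [0.5214, -0.2034, 0.1047]
ee_rot: [3.124, 0.336, -0.0]
force: [0.1, -0.4, -0.4]
width: 0.543
gripper_force: 0.0
```

Emit:
jog_arm(motion=[[[0,0,0,0,0,0,1],[0,0,0,0,0,0,1],[0,0,0,0,0,0,1],[0,0,0,0,0,0,1],[0,0,0,0,0,0,1],[0,0,0,0,0,0,1]]], force=35)

```text
clock: 4.1
position: [0.5214, -0.2034, 0.1046]
ee_rot: [3.123, 0.337, -0.0]
force: [0.0, 0.7, 0.4]
width: 0.28
gripper_force: 35.0
```

```bash
python3 - <<'E'
from h import *
np.set_printoptions(precision=4,suppress=True)
im=snap("wrist","w3.png").astype(int); s=observe();print(s["position"],R.from_rotvec(s["ee_rot"]).as_matrix(),s["force"],s["width"],s["ft_torque"])
print([(r,im[r,310:330].mean().astype(int)) for r in range(270,320,2)])
E
```

```text
[ 0.5214 -0.2034  0.1046] [[ 0.977   0.213  -0.0002]
 [ 0.213  -0.977  -0.    ]
 [-0.0002  0.     -1.    ]] [-0.0482  0.816   0.0024] 0.2816299160084254 [ 0.0534 -0.009   0.0533]
[(270, np.int64(49)), (272, np.int64(49)), (274, np.int64(93)), (276, np.int64(166)), (278, np.int64(125)), (280, np.int64(24)), (282, np.int64(23)), (284, np.int64(23)), (286, np.int64(32)), (288, np.int64(64)), (290, np.int64(65)), (292, np.int64(65)), (294, np.int64(65)), (296, np.int64(65)), (298, np.int64(65)), (300, np.int64(65)), (302, np.int64(65)), (304, np.int64(65)), (306, np.int64(65)), (308, np.int64(65)), (310, np.int64(65)), (312, np.int64(65)), (314, np.int64(60)), (316, np.int64(51)), (318, np.int64(71))]
```

Emit:
jog_arm(motion=[[[0,0,-0.01,0,0,0,1],[0,0,-0.025,0,0,0,1],[0,0,-0.04,0,0,0,1],[0,0,-0.06,0,0,0,1],[0,0,-0.075,0,0,0,1],[0,0,-0.085,0,0,0,1],[0,0,-0.085,0,0,0,1],[0,0,-0.085,0,0,0,1]]])

```text
clock: 4.82
position: [0.5216, -0.2035, 0.19]
ee_rot: [3.123, 0.336, 0.001]
force: [-0.5, -0.7, -1.6]
width: 0.279
gripper_force: 35.0
```

```bash
python3 - <<'E'
from h import *
np.set_printoptions(precision=4,suppress=True)
s=observe();p=s["position"];M=R.from_rotvec(s["ee_rot"]).as_matrix();print(p,M,s["force"],s["width"])
snap("side","s3.png")
print("tool shift",M.T@(np.array([.4526,.2013,.185])-p),"turn",np.arctan2(M[1,0],M[0,0])-.095)
E
```

```text
[ 0.5216 -0.2035  0.19  ] [[ 0.9771  0.213   0.0008]
 [ 0.213  -0.9771 -0.0004]
 [ 0.0007  0.0005 -1.    ]] [-0.4993 -0.7187 -1.6159] 0.2789252222674442
tool shift [ 0.0188 -0.4102  0.0048] turn 0.1196146915201908
```

Emit:
jog_arm(motion=[[[0.002,-0.02,0,0,0,0.01,1],[0.004,-0.055,0,0,0,0.03,1],[0.006,-0.095,0,0,0,0.05,1],[0.008,-0.135,0,0,0,0.07,1],[0.01,-0.175,0,0,0,0.09,1],[0.012,-0.215,0,0,0,0.1,1],[0.014,-0.25,0,0,0,0.12,1],[0.016,-0.285,0,0,0,0.12,1],[0.018,-0.315,0,0,0,0.12,1],[0.0188,-0.34,0,0,0,0.12,1]]])

```text
clock: 5.7
position: [0.466, 0.1353, 0.1887]
ee_rot: [-3.138, -0.152, 0.003]
force: [0.4, 0.3, -0.1]
width: 0.281
gripper_force: 35.0
```

Emit:
jog_arm(motion=[[[0,-0.025,0.002,0,0,0,1],[0,-0.045,0.004,0,0,0,1],[0,-0.06,0.005,0,0,0,1],[0,-0.07,0.005,0,0,0,1],[0,-0.07,0.005,0,0,0,1],[0,-0.07,0.005,0,0,0,1],[0,-0.07,0.005,0,0,0,1]]])

```text
clock: 6.28
position: [0.4609, 0.2011, 0.1843]
ee_rot: [3.137, 0.147, -0.001]
force: [-0.2, 0.4, -0.8]
width: 0.282
gripper_force: 35.0
```

```bash
python3 - <<'E'
from h import *
np.set_printoptions(precision=4,suppress=True)
s=observe();p=s["position"];M=R.from_rotvec(s["ee_rot"]).as_matrix();print(p,M,s["force"],s["width"])
w=snap("wrist","w4.png");b=snap("side","s4.png");t=snap("top","t4.png")
c=lambda im,x0,x1,y0,y1:cv2.resize(im[y0:y1,x0:x1,::-1],(400,300),interpolation=cv2.INTER_CUBIC)
O=np.vstack([np.hstack([c(w,160,480,80,320),c(b,200,340,290,395)]),np.hstack([c(t,130,270,150,255),c(b,250,320,320,372)])])
cv2.imwrite("pics/m4.png",O)
tip=np.array([.4965,.2055,.150]);print(proj("wrist",tip),proj("side",tip))
E
```

```text
[0.4609 0.2011 0.1843] [[ 0.9956  0.0933 -0.0006]
 [ 0.0933 -0.9956 -0.0011]
 [-0.0007  0.001  -1.    ]] [-0.2038  0.4219 -0.7586] 0.2815279720333865
[315.8563 199.9538] [302.2954 356.0443]
```

View pics/m4.png

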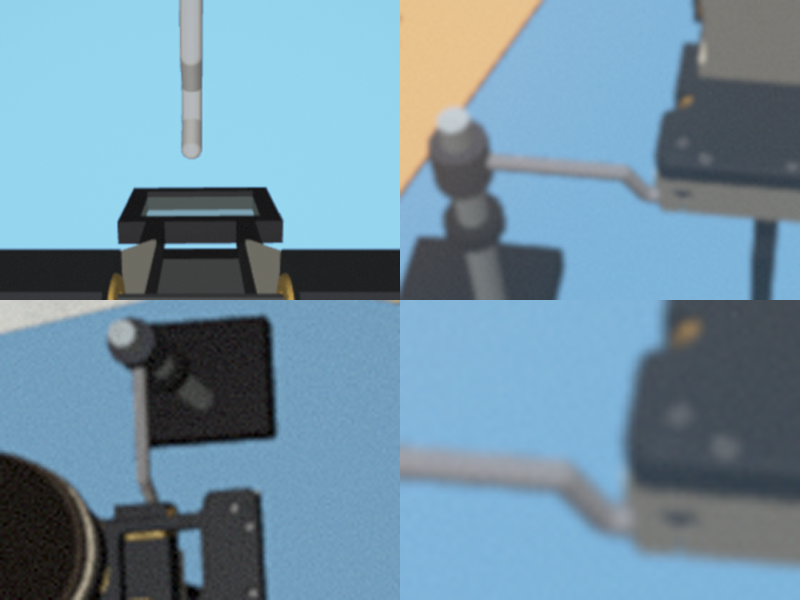

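Wrist view: the rounded tip is near (313,198), about 3 mm left of the loupe's mid-plane at (320). The hook is parallel to the tool's x, so the threading line is good with a 3 mm sideways shift.

Emit:
jog_arm(motion=[[[0,-0.003,0.005,0,0,0,1],[0,-0.003,0.01,0,0,0,1],[0,-0.003,0.0137,0,0,0,1],[0,-0.003,0.0137,0,0,0,1],[0.006,-0.003,0.0137,0,0,0,1],[0.012,-0.003,0.0137,0,0,0,1],[0.018,-0.003,0.0137,0,0,0,1],[0.024,-0.003,0.0137,0,0,0,1],[0.028,-0.003,0.0137,0,0,0,1],[0.028,-0.003,0.0137,0,0,0,1]]])

```text
clock: 7.27
position: [0.4895, 0.2082, 0.171]
ee_rot: [-3.138, -0.148, -0.001]
force: [0.8, 0.3, -0.9]
width: 0.28
gripper_force: 35.0
```

```bash
python3 - <<'E'
from h import *
np.set_printoptions(precision=4,suppress=True)
s=observe();p=s["position"];M=R.from_rotvec(s["ee_rot"]).as_matrix();print(p,s["force"],s["width"])
w=snap("wrist","w5.png");cv2.imwrite("pics/w5c.png",cv2.resize(w[120:340,200:440,::-1],(654,600),interpolation=cv2.INTER_CUBIC))
E
```

```text
[0.4895 0.2082 0.171 ] [ 0.8187  0.2948 -0.9343] 0.2797181536540273
```

View pics/w5c.png

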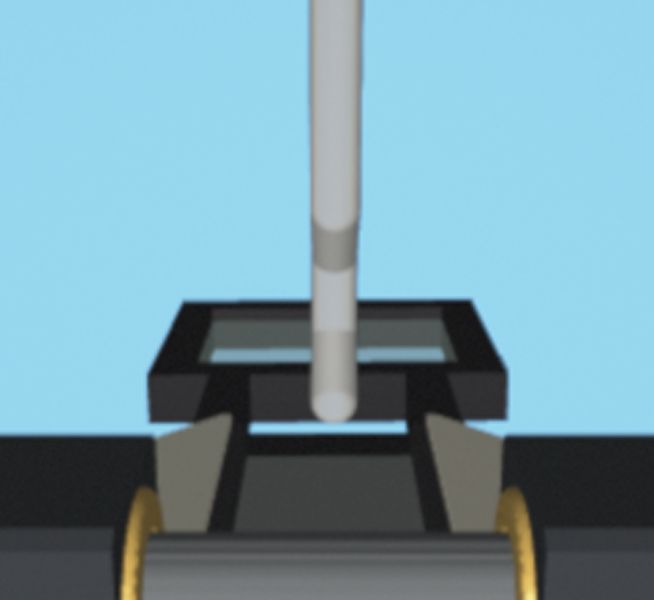

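```bash
python3 - <<'E'
from h import *
np.set_printoptions(precision=1,suppress=True)
s=observe();p=s["position"];M=R.from_rotvec(s["ee_rot"]).as_matrix()
f=lambda h,v,x=.005:(proj("wrist",p+M@np.array([x-.001,h,.0971-v]))-[200,120])*2.726
for n,v in(("bottom",0),("frametop",.056),("eyetop",.086),("crosstop",.096),("griptop",.130)):
  for x in(.005,-.005): print(n,x,f(-.015,v,x),f(.015,v,x))
for x in(.4955,.4975,.4995):
  for z in(.148,.150,.152): print(x,z,(proj("wrist",[x,.2075,z])-[200,120])*2.726)
E
```

```text
bottom 0.005 [260.9 298.8] [384.4 298.8]
bottom -0.005 [261.6 338.1] [383.9 338.1]
frametop 0.005 [243.8 373.4] [399.1 373.4]
frametop -0.005 [244.8 421.8] [398.2 421.8]
eyetop 0.005 [230.4 431.7] [410.5 431.7]
eyetop -0.005 [231.8 486.9] [409.3 486.9]
crosstop 0.005 [224.9 455.5] [415.2 455.5]
crosstop -0.005 [226.4 513.4] [413.8 513.4]
griptop 0.005 [200.5 561.2] [435.9 561.2]
griptop -0.005 [202.9 630.7] [433.8 630.7]
0.4955 0.148 [328.1 393.2]
0.4955 0.15 [328.1 397.1]
0.4955 0.152 [328.1 401.1]
0.4975 0.148 [329.2 382.5]
0.4975 0.15 [329.2 386.3]
0.4975 0.152 [329.2 390.2]
0.4995 0.148 [330.3 371.8]
0.4995 0.15 [330.3 375.5]
0.4995 0.152 [330.3 379.3]
```

Model and picture agree: eye's upper edge at row 432, tip centred at (334,400). So the tip is in front of the eye window, within 1 mm of its middle. Thread it.

Emit:
jog_arm(motion=[[[0.004,0.001,0,0,0,0,1],[0.008,0.001,0,0,0,0,1],[0.012,0.001,0,0,0,0,1],[0.016,0.001,0,0,0,0,1],[0.02,0.001,0,0,0,0,1],[0.0235,0.001,0,0,0,0,1],[0.0235,0.001,0,0,0,0,1],[0.0235,0.001,0,0,0,0,1]]])

```text
clock: 7.98
position: [0.512, 0.2094, 0.1709]
ee_rot: [3.138, 0.149, -0.0]
force: [-0.1, -0.2, -0.2]
width: 0.281
gripper_force: 35.0
```

```bash
python3 - <<'E'
from h import *
np.set_printoptions(precision=4,suppress=True)
s=observe();p=s["position"];M=R.from_rotvec(s["ee_rot"]).as_matrix();print(p,s["force"],s["width"])
w=snap("wrist","w6.png");b=snap("side","s6.png")
O=np.hstack([cv2.resize(w[150:330,240:400,::-1],(400,450),interpolation=cv2.INTER_CUBIC),cv2.resize(b[315:405,230:310,::-1],(400,450),interpolation=cv2.INTER_CUBIC)])
cv2.imwrite("pics/m6.png",O)
E
```

```text
[0.512  0.2094 0.1709] [-0.0687 -0.1872 -0.1765] 0.2810767996754924
```

View pics/m6.png

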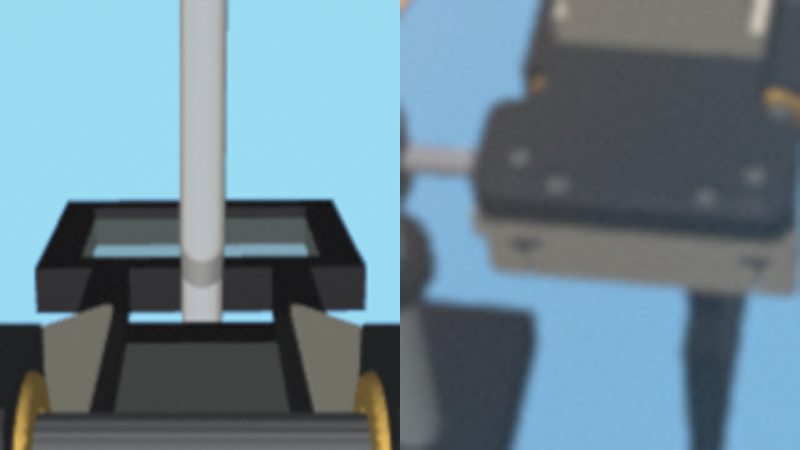

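```bash
python3 - <<'E'
from h import *
np.set_printoptions(precision=4,suppress=True)
for z in(.1425,.1445,.1465): print(atz("wrist",[320.5,264.8],z),atz("wrist",[320.5,150+260/2.5],z+.012))
print(observe()["position"])
E
```

```text
[0.516  0.2084 0.1425] [0.5256 0.2094 0.1545]
[0.5167 0.2085 0.1445] [0.5263 0.2094 0.1565]
[0.5174 0.2086 0.1465] [0.5269 0.2095 0.1585]
[0.5117 0.2094 0.1709]
```

Emit:
jog_arm(motion=[[[0,0,0.003,0,0,0,1],[0,0,0.006,0,0,0,1],[0,0,0.009,0,0,0,1],[0,0,0.011,0,0,0,1],[0,0,0.0125,0,0,0,1],[0,0,0.0125,0,0,0,1],[0,0,0.0125,0,0,0,1]]])

```text
clock: 8.67
position: [0.5121, 0.2095, 0.1586]
ee_rot: [-3.138, -0.149, -0.001]
force: [1.9, 0.4, 0.3]
width: 0.284
gripper_force: 35.0
```

Emit:
jog_arm(motion=[[[0,0,0.0005,0,0,0,1],[0,0,0.001,0,0,0,1],[0,0,0.0015,0,0,0,1],[0,0,0.002,0,0,0,1],[0,0,0.002,0,0,0,1]]])

```text
clock: 9.08
position: [0.5121, 0.2095, 0.1566]
ee_rot: [-3.138, -0.149, -0.001]
force: [2.9, -0.2, 2.0]
width: 0.279
gripper_force: 35.0
```

Emit:
jog_arm(motion=[[[0,0,0.0005,0,0,0,1],[0,0,0.001,0,0,0,1],[0,0,0.0015,0,0,0,1],[0,0,0.002,0,0,0,1],[0,0,0.002,0,0,0,1]]])

```text
clock: 9.5
position: [0.512, 0.2094, 0.1544]
ee_rot: [-3.138, -0.149, -0.0]
force: [1.7, 1.0, 0.8]
width: 0.28
gripper_force: 35.0
```

Emit:
jog_arm(motion=[[[0.0007,0,0,0,0,0,1],[0.0015,0,0,0,0,0,1],[0.0015,0,0,0,0,0,1],[0.0015,0,0,0,0,0,1]]])

```text
clock: 9.83
position: [0.513, 0.2094, 0.1542]
ee_rot: [3.138, 0.149, -0.001]
force: [1.9, 0.0, -1.1]
width: 0.281
gripper_force: 35.0
```

```bash
python3 - <<'E'
from h import *
np.set_printoptions(precision=4,suppress=True)
F=[]
for i in range(6):
    get_image("side"); s=observe();F.append(np.r_[s["force"],s["ft_torque"]])
print(s["position"],np.mean(F,0),np.std(F,0))
w=snap("wrist","w7.png");b=snap("side","s7.png")
O=np.hstack([cv2.resize(w[150:330,240:400,::-1],(400,450),interpolation=cv2.INTER_CUBIC),cv2.resize(b[315:405,210:290,::-1],(400,450),interpolation=cv2.INTER_CUBIC)])
cv2.imwrite("pics/m7.png",O)
E
```

```text
[0.5132 0.2095 0.1543] [ 0.6464  0.0628 -0.0355  0.0504 -0.1319  0.0065] [0.5096 0.3246 0.3316 0.0348 0.0217 0.025 ]
```

View pics/m7.png

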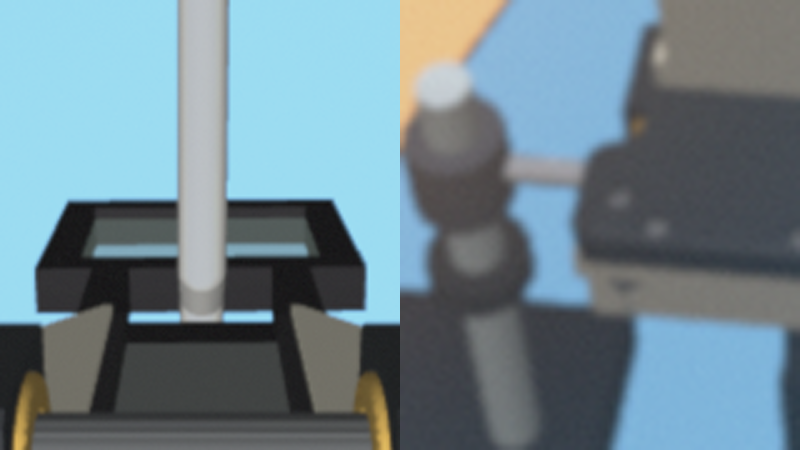

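Wrist view: the slope starts at crop row 312, and about 2 mm of level bar shows in front of the loupe, so the loupe is centred on the seat. Side view: the sleeve sits above a collar (the stop) with bare upright between. I'll estimate the gap numerically.

```bash
python3 - <<'E'
from h import *
b=cv2.imread("pics/s7.png").astype(int).mean(2)
up=np.array([.6113,.216,0])
for z in(.2,.19,.171,.156,.141,.131,.121,.111,.101): print(z,proj("side",up+[0,0,z]).round(1), end=' ')
print()
for c in(221,223,225,227): print(c,b[325:400:1,c].astype(int).tolist())
E
```

```text
0.2 [218.7 327.2] 0.19 [219.6 331.8] 0.171 [221.4 340.3] 0.156 [222.8 346.8] 0.141 [224.1 353.2] 0.131 [225.  357.3] 0.121 [225.8 361.3] 0.111 [226.6 365.3] 0.101 [227.5 369.2] 
221 [187, 185, 192, 199, 206, 207, 207, 204, 198, 184, 159, 132, 116, 115, 117, 117, 116, 117, 118, 116, 110, 103, 103, 97, 90, 82, 78, 77, 76, 77, 78, 76, 76, 76, 76, 77, 89, 106, 118, 117, 118, 116, 108, 97, 83, 72, 72, 69, 67, 65, 65, 65, 65, 67, 70, 67, 69, 68, 65, 65, 67, 64, 65, 68, 66, 67, 65, 65, 66, 66, 67, 66, 66, 67, 67]
223 [164, 161, 170, 182, 193, 196, 194, 183, 163, 136, 117, 108, 107, 109, 109, 110, 111, 111, 110, 108, 103, 101, 100, 92, 86, 80, 77, 75, 77, 74, 77, 75, 75, 75, 75, 79, 91, 107, 117, 120, 120, 121, 121, 113, 98, 80, 71, 71, 68, 65, 64, 65, 71, 86, 93, 97, 93, 86, 85, 79, 78, 74, 71, 70, 66, 65, 68, 68, 65, 65, 67, 64, 68, 66, 65]
225 [167, 176, 180, 181, 181, 182, 179, 173, 155, 131, 110, 103, 102, 101, 102, 102, 103, 102, 102, 102, 99, 99, 92, 85, 79, 76, 75, 75, 77, 75, 75, 73, 75, 74, 76, 84, 98, 112, 115, 117, 118, 117, 118, 113, 99, 81, 71, 69, 68, 65, 62, 62, 72, 92, 111, 118, 116, 116, 116, 113, 112, 107, 104, 99, 97, 92, 86, 79, 78, 79, 71, 71, 68, 67, 65]
227 [181, 181, 179, 179, 180, 180, 180, 180, 175, 159, 135, 113, 102, 103, 101, 101, 102, 100, 99, 98, 95, 90, 81, 77, 73, 74, 73, 74, 74, 74, 75, 74, 73, 72, 77, 89, 101, 108, 108, 111, 112, 111, 111, 101, 88, 75, 69, 69, 67, 65, 62, 65, 77, 96, 114, 117, 119, 118, 119, 119, 120, 118, 118, 119, 119, 118, 117, 114, 114, 111, 107, 103, 100, 96, 91]
```

Emit:
jog_arm(motion=[[[0,0,0.0005,0,0,0,1],[0,0,0.001,0,0,0,1],[0,0,0.001,0,0,0,1],[0,0,0.001,0,0,0,1]]])

```text
clock: 10.57
position: [0.5133, 0.2095, 0.1535]
ee_rot: [3.138, 0.149, -0.0]
force: [-1.0, -0.0, 1.3]
width: 0.282
gripper_force: 35.0
```

Emit:
jog_arm(motion=[[[0,0,0.0005,0,0,0,1],[0,0,0.001,0,0,0,1],[0,0,0.0015,0,0,0,1],[0,0,0.0015,0,0,0,1]]])

```text
clock: 10.9
position: [0.5133, 0.2095, 0.1519]
ee_rot: [3.138, 0.149, -0.0]
force: [0.1, -1.0, 2.0]
width: 0.279
gripper_force: 35.0
```

Emit:
jog_arm(motion=[[[0,0,0.0005,0,0,0,1],[0,0,0.001,0,0,0,1],[0,0,0.0015,0,0,0,1],[0,0,0.0015,0,0,0,1]]])

```text
clock: 11.23
position: [0.5133, 0.2095, 0.1504]
ee_rot: [3.138, 0.149, -0.0]
force: [-0.2, -1.2, 1.5]
width: 0.279
gripper_force: 35.0
```

Emit:
jog_arm(motion=[[[0,0,0.001,0,0,0,1],[0,0,0.002,0,0,0,1],[0,0,0.003,0,0,0,1],[0,0,0.004,0,0,0,1],[0,0,0.005,0,0,0,1],[0,0,0.005,0,0,0,1]]])

```text
clock: 11.73
position: [0.5134, 0.2096, 0.1453]
ee_rot: [-3.138, -0.149, 0.0]
force: [0.1, -1.0, 0.9]
width: 0.282
gripper_force: 35.0
```

```bash
python3 - <<'E'
from h import *
b=get_image("side").astype(int).mean(2); w=get_image("wrist").astype(int).mean(2);w7=cv2.imread("pics/w7.png").astype(int).mean(2)
for c in(225,227): print(c,b[340:400,c].astype(int).tolist())
print(w[255:285,320].astype(int).tolist());print(w7[255:285,320].astype(int).tolist())
s=observe();print(s["position"],s["force"])
E
```

```text
225 [102, 102, 104, 104, 105, 105, 105, 104, 103, 100, 98, 95, 88, 81, 76, 75, 75, 75, 77, 74, 75, 76, 72, 76, 85, 102, 113, 118, 116, 100, 82, 72, 69, 68, 66, 64, 64, 74, 89, 108, 117, 118, 118, 116, 115, 113, 106, 103, 99, 97, 91, 87, 82, 80, 76, 73, 71, 65, 67, 66]
227 [106, 102, 102, 101, 102, 101, 101, 100, 97, 98, 93, 86, 78, 75, 74, 74, 74, 74, 76, 73, 72, 74, 73, 79, 89, 102, 110, 110, 106, 90, 76, 69, 68, 69, 65, 64, 64, 75, 97, 113, 118, 119, 120, 120, 119, 119, 120, 120, 120, 118, 119, 116, 116, 113, 111, 108, 102, 99, 95, 91]
[192, 192, 192, 191, 192, 192, 192, 192, 192, 192, 190, 182, 165, 152, 152, 152, 152, 152, 151, 152, 153, 161, 175, 143, 68, 30, 23, 23, 23, 24]
[191, 191, 191, 191, 191, 190, 191, 190, 192, 190, 184, 167, 153, 152, 152, 151, 151, 152, 151, 151, 154, 173, 184, 141, 56, 24, 24, 25, 23, 26]
[0.51336923 0.20955031 0.14537324] [-0.60336154  0.60807004  0.26644569]
```

Emit:
jog_arm(motion=[[[0,0,0.001,0,0,0,1],[0,0,0.002,0,0,0,1],[0,0,0.003,0,0,0,1],[0,0,0.004,0,0,0,1],[0,0,0.004,0,0,0,1]]])

```text
clock: 12.25
position: [0.5134, 0.2096, 0.1413]
ee_rot: [-3.138, -0.149, -0.0]
force: [-0.1, 0.2, 1.9]
width: 0.283
gripper_force: 35.0
```

```bash
python3 - <<'E'
from h import *
b=get_image("side").astype(int).mean(2)
for c in(225,227): print(c,b[355:382,c].astype(int).tolist())
F=[]
for i in range(5): get_image("side");F.append(observe()["force"][2])
print(observe()["position"],np.mean(F))
E
```

```text
225 [79, 77, 76, 76, 74, 76, 76, 77, 77, 75, 78, 90, 105, 111, 100, 82, 73, 69, 70, 66, 65, 64, 72, 91, 110, 118, 118]
227 [74, 76, 74, 74, 76, 73, 74, 73, 73, 73, 80, 96, 104, 104, 90, 76, 68, 70, 67, 64, 61, 63, 76, 96, 113, 118, 120]
[0.51337027 0.20954379 0.14145391] 0.5978154995302016
```

Emit:
jog_arm(motion=[[[0,0,0.001,0,0,0,1],[0,0,0.002,0,0,0,1],[0,0,0.003,0,0,0,1],[0,0,0.003,0,0,0,1]]])

```text
clock: 12.88
position: [0.5134, 0.2095, 0.1383]
ee_rot: [3.138, 0.149, -0.0]
force: [0.5, 0.4, 1.9]
width: 0.277
gripper_force: 35.0
```

Emit:
jog_arm(motion=[[[0,0,0.0006,0,0,0,1],[0,0,0.0012,0,0,0,1],[0,0,0.0012,0,0,0,1],[0,0,0.0012,0,0,0,1]]])

```text
clock: 13.22
position: [0.5134, 0.2095, 0.1372]
ee_rot: [3.138, 0.149, -0.0]
force: [0.7, 0.6, 1.3]
width: 0.279
gripper_force: 35.0
```

Emit:
jog_arm(motion=[[[0,0,0.0006,0,0,0,1],[0,0,0.0012,0,0,0,1],[0,0,0.0012,0,0,0,1],[0,0,0.0012,0,0,0,1]]])

```text
clock: 13.55
position: [0.5134, 0.2095, 0.136]
ee_rot: [3.138, 0.149, -0.0]
force: [-0.4, 0.1, 0.8]
width: 0.282
gripper_force: 35.0
```

```bash
python3 - <<'E'
from h import *
b=get_image("side").astype(int).mean(2)
for c in(225,227): print(c,b[355:382,c].astype(int).tolist())
F=[]
for i in range(5): get_image("side");F.append(observe()["force"][2])
print(observe()["position"],np.mean(F))
E
```

```text
225 [97, 92, 82, 78, 76, 76, 75, 76, 76, 77, 73, 76, 76, 77, 78, 75, 71, 70, 69, 65, 63, 63, 73, 91, 109, 118, 118]
227 [90, 81, 78, 74, 74, 75, 75, 74, 73, 74, 72, 74, 77, 78, 78, 73, 70, 68, 67, 64, 62, 66, 77, 96, 112, 117, 120]
[0.51337339 0.2095206  0.13606997] 1.4974616284569089
```

Emit:
jog_arm(motion=[[[0,0,0.0006,0,0,0,1],[0,0,0.0012,0,0,0,1],[0,0,0.0012,0,0,0,1],[0,0,0.0012,0,0,0,1]]])

```text
clock: 14.18
position: [0.5134, 0.2095, 0.1348]
ee_rot: [3.138, 0.149, -0.0]
force: [-0.2, 0.3, 0.5]
width: 0.28
gripper_force: 35.0
```

Emit:
jog_arm(motion=[[[0,0,0.0006,0,0,0,1],[0,0,0.0012,0,0,0,1],[0,0,0.0012,0,0,0,1],[0,0,0.0012,0,0,0,1]]])

```text
clock: 14.52
position: [0.5133, 0.2095, 0.1336]
ee_rot: [3.138, 0.149, -0.0]
force: [-0.5, -0.0, 2.5]
width: 0.28
gripper_force: 35.0
```

Emit:
jog_arm(motion=[[[0,0,0.0006,0,0,0,1],[0,0,0.0012,0,0,0,1],[0,0,0.0012,0,0,0,1],[0,0,0.0012,0,0,0,1]]])

```text
clock: 14.85
position: [0.5134, 0.2095, 0.1324]
ee_rot: [3.138, 0.149, -0.0]
force: [-0.5, 1.2, 0.6]
width: 0.28
gripper_force: 35.0
```

Emit:
jog_arm(motion=[[[0,0,0.0006,0,0,0,1],[0,0,0.0012,0,0,0,1],[0,0,0.0012,0,0,0,1],[0,0,0.0012,0,0,0,1]]])

```text
clock: 15.18
position: [0.5134, 0.2095, 0.1312]
ee_rot: [3.138, 0.149, -0.0]
force: [0.7, 0.0, 1.4]
width: 0.284
gripper_force: 35.0
```

Emit:
jog_arm(motion=[[[0,0,0.0006,0,0,0,1],[0,0,0.0012,0,0,0,1],[0,0,0.0012,0,0,0,1],[0,0,0.0012,0,0,0,1]]])

```text
clock: 15.52
position: [0.5133, 0.2095, 0.13]
ee_rot: [3.138, 0.149, -0.0]
force: [0.9, 0.3, 0.7]
width: 0.281
gripper_force: 35.0
```

Emit:
jog_arm(motion=[[[0,0,0.0006,0,0,0,1],[0,0,0.0012,0,0,0,1],[0,0,0.0012,0,0,0,1],[0,0,0.0012,0,0,0,1]]])

```text
clock: 15.85
position: [0.5133, 0.2095, 0.1288]
ee_rot: [3.138, 0.149, -0.0]
force: [0.3, 0.2, 2.1]
width: 0.279
gripper_force: 35.0
```

```bash
python3 - <<'E'
from h import *
b=get_image("side").astype(int).mean(2); w=get_image("wrist").astype(int).mean(2)
print(b[345:382,225].astype(int).tolist());print(w[255:285,320].astype(int).tolist())
E
```

```text
[108, 106, 108, 110, 110, 109, 113, 112, 113, 110, 107, 104, 101, 99, 93, 85, 78, 75, 74, 75, 74, 76, 76, 74, 77, 73, 74, 72, 69, 67, 63, 64, 72, 93, 110, 118, 117]
[193, 192, 193, 192, 193, 193, 192, 192, 192, 192, 190, 182, 165, 153, 153, 153, 153, 153, 152, 151, 153, 162, 176, 144, 68, 28, 25, 25, 25, 25]
```

Emit:
jog_arm(motion=[[[0,0,0.0006,0,0,0,1],[0,0,0.0012,0,0,0,1],[0,0,0.0012,0,0,0,1],[0,0,0.0012,0,0,0,1]]])

```text
clock: 16.28
position: [0.5133, 0.2095, 0.1276]
ee_rot: [3.138, 0.149, -0.0]
force: [-0.3, 0.3, 1.4]
width: 0.281
gripper_force: 35.0
```

Still sliding together, no slip. Continue.

Emit:
jog_arm(motion=[[[0,0,0.0006,0,0,0,1],[0,0,0.0012,0,0,0,1],[0,0,0.0012,0,0,0,1],[0,0,0.0012,0,0,0,1]]])

```text
clock: 16.62
position: [0.5134, 0.2095, 0.1265]
ee_rot: [3.138, 0.149, 0.0]
force: [-0.6, 0.4, 2.0]
width: 0.283
gripper_force: 35.0
```

Emit:
jog_arm(motion=[[[0,0,0.0006,0,0,0,1],[0,0,0.0012,0,0,0,1],[0,0,0.0012,0,0,0,1],[0,0,0.0012,0,0,0,1]]])

```text
clock: 16.95
position: [0.5135, 0.2096, 0.1257]
ee_rot: [-3.138, -0.149, -0.001]
force: [-1.5, -0.4, 8.6]
width: 0.28
gripper_force: 35.1
```

Emit:
jog_arm(motion=[[[0,0,0.0002,0,0,0,1],[0,0,0.0002,0,0,0,1],[0,0,0.0002,0,0,0,1],[0,0,0.0002,0,0,0,1],[0,0,0.0002,0,0,0,1],[0,0,0.0002,0,0,0,1]]])

```text
clock: 17.45
position: [0.5135, 0.2096, 0.1256]
ee_rot: [3.138, 0.149, 0.001]
force: [-2.8, 0.1, 7.6]
width: 0.282
gripper_force: 35.1
```

```bash
python3 - <<'E'
from h import *
F=[]
for i in range(6): get_image("side");F.append(observe()["force"])
print(observe()["position"],np.mean(F,0),np.array(F)[:,2])
E
```

```text
[0.51346488 0.20960251 0.12562348] [-1.49614355 -1.02640825  8.68220126] [8.74240529 8.70185988 8.60457474 8.66170537 8.59850864 8.78415363]
```

Emit:
jog_arm(motion=[[[0,0,0.0004,0,0,0,1],[0,0,0.0004,0,0,0,1],[0,0,0.0004,0,0,0,1],[0,0,0.0004,0,0,0,1],[0,0,0.0004,0,0,0,1],[0,0,0.0004,0,0,0,1],[0,0,0.0004,0,0,0,1],[0,0,0.0004,0,0,0,1]]])

```text
clock: 18.42
position: [0.5135, 0.2096, 0.1254]
ee_rot: [-3.138, -0.149, -0.001]
force: [-2.3, -1.1, 10.9]
width: 0.282
gripper_force: 35.2
```

Emit:
jog_arm(motion=[[[0,0,-0.0004,0,0,0,1],[0,0,-0.0008,0,0,0,1],[0,0,-0.0012,0,0,0,1],[0,0,-0.0014,0,0,0,1],[0,0,-0.0014,0,0,0,1],[0,0,-0.0014,0,0,0,1]]])

```text
clock: 18.92
position: [0.5134, 0.2095, 0.1261]
ee_rot: [3.138, 0.149, 0.0]
force: [-0.7, 0.2, 5.7]
width: 0.284
gripper_force: 35.0
```

```bash
python3 - <<'E'
from h import *
np.set_printoptions(precision=4,suppress=True)
F=[]
for i in range(6): get_image("side");s=observe();F.append(np.r_[s["force"],s["ft_torque"]])
print(observe()["position"],np.mean(F,0))
E
```

```text
[0.5134 0.2096 0.1261] [-0.8096 -0.146   5.4069 -0.0018  0.1676  0.0005]
```

Emit:
jog_arm(motion=[[[0,0,-0.0004,0,0,0,1],[0,0,-0.0008,0,0,0,1],[0,0,-0.0012,0,0,0,1],[0,0,-0.0012,0,0,0,1],[0,0,-0.0012,0,0,0,1]]])

```text
clock: 19.63
position: [0.5133, 0.2094, 0.127]
ee_rot: [3.138, 0.149, -0.001]
force: [0.7, 0.8, 0.2]
width: 0.279
gripper_force: 35.0
```

```bash
python3 - <<'E'
from h import *
np.set_printoptions(precision=4,suppress=True)
F=[]
for i in range(6): get_image("side");s=observe();F.append(np.r_[s["force"],s["ft_torque"]])
print(observe()["position"],np.mean(F,0))
E
```

```text
[0.5133 0.2094 0.1272] [ 0.9713  0.2661 -0.6321  0.0497 -0.0973  0.012 ]
```

Emit:
jog_arm(motion=[[[0,0,0.0002,0,0,0,1],[0,0,0.0002,0,0,0,1],[0,0,0.0002,0,0,0,1]]], force=3)

```text
clock: 20.18
position: [0.5133, 0.2095, 0.1271]
ee_rot: [3.138, 0.149, -0.0]
force: [0.9, -0.3, -0.7]
width: 0.28
gripper_force: 3.0
```

Emit:
jog_arm(motion=[[[0,0,0,0,0,0,0.4],[0,0,0,0,0,0,0.3],[0,0,0,0,0,0,0.2],[0,0,0,0,0,0,0],[0,0,0,0,0,0,-0.2],[0,0,0,0,0,0,-0.2],[0,0,0,0,0,0,-0.2],[0,0,0,0,0,0,-0.2]]])

```text
clock: 20.85
position: [0.5134, 0.2095, 0.1271]
ee_rot: [3.138, 0.149, -0.0]
force: [-1.1, 0.7, 0.5]
width: 0.595
gripper_force: 0.0
```

```bash
python3 - <<'E'
from h import *
np.set_printoptions(precision=4,suppress=True)
w=snap("wrist","w9.png").astype(int).mean(2);s=observe();print(s["position"],s["force"],s["width"],s["clock"])
a=cv2.imread("pics/w7.png").astype(int).mean(2)
print(w[225:285:2,320].astype(int).tolist(),a[225:285:2,320].astype(int).tolist())
for r in(262,295): print(w[r,250:390:4].astype(int).tolist(),a[r,250:390:4].astype(int).tolist())
E
```

```text
[0.5134 0.2095 0.1271] [-0.3128 -0.3641 -0.4455] 0.6021441026906172 20.9
[183, 182, 183, 184, 183, 183, 183, 184, 183, 183, 183, 183, 184, 183, 182, 183, 183, 183, 182, 183, 180, 156, 145, 145, 145, 147, 168, 54, 23, 25] [191, 191, 191, 191, 192, 191, 191, 191, 191, 191, 191, 191, 192, 191, 192, 191, 191, 191, 191, 192, 184, 153, 152, 151, 151, 154, 184, 56, 24, 23]
[199, 149, 48, 49, 49, 51, 50, 22, 26, 22, 25, 51, 50, 50, 50, 53, 172, 182, 182, 170, 66, 50, 48, 49, 50, 24, 23, 23, 23, 38, 48, 49, 47, 48, 92] [205, 95, 51, 51, 52, 52, 46, 23, 25, 23, 25, 51, 52, 50, 51, 57, 178, 190, 191, 172, 63, 51, 51, 52, 51, 26, 23, 26, 26, 46, 51, 50, 50, 52, 142]
[27, 28, 199, 199, 197, 47, 46, 47, 46, 48, 63, 63, 62, 62, 63, 64, 62, 62, 62, 63, 63, 62, 62, 62, 63, 63, 49, 47, 46, 46, 45, 155, 199, 199, 28] [29, 32, 106, 110, 110, 110, 109, 107, 29, 29, 66, 67, 65, 65, 65, 66, 66, 67, 67, 65, 66, 65, 67, 66, 65, 65, 31, 30, 108, 110, 109, 110, 109, 108, 35]
```

Emit:
jog_arm(motion=[[[0,0,-0.01,0,0,0,-0.2],[0,0,-0.025,0,0,0,-0.2],[0,0,-0.045,0,0,0,-0.2],[0,0,-0.07,0,0,0,-0.2],[0,0,-0.095,0,0,0,-0.2],[0,0,-0.12,0,0,0,-0.2],[0,0,-0.12,0,0,0,-0.2]]])

```text
clock: 21.48
position: [0.5154, 0.211, 0.2529]
ee_rot: [-3.135, -0.149, -0.012]
force: [1.3, 1.2, -0.2]
width: 0.602
gripper_force: 0.0
```

Emit:
jog_arm(motion=[[[-0.03,0,0,0,0,0,-0.2],[-0.06,0,0,0,0,0,-0.2],[-0.1,0,0,0,0,0,-0.2],[-0.13,0,0,0,0,0,-0.2],[-0.15,0,0,0,0,0,-0.2],[-0.15,0,0,0,0,0,-0.2],[-0.15,0,0,0,0,0,-0.2],[-0.15,0,0,0,0,0,-0.2],[-0.15,0,0,0,0,0,-0.2],[-0.15,0,0,0,0,0,-0.2]]])

```text
clock: 22.32
position: [0.3649, 0.1954, 0.247]
ee_rot: [-3.138, -0.148, 0.0]
force: [0.1, -0.4, 0.7]
width: 0.599
gripper_force: 0.0
```

```bash
python3 - <<'E'
from h import *
w=snap("wrist","w10.png");b=snap("side","s10.png");
for i in range(20): get_image("side")
b2=get_image("side");t=snap("top","t10.png"); print(np.abs(b2.astype(int)-b).max(),observe()["clock"])
c=lambda im,x0,x1,y0,y1:cv2.resize(im[y0:y1,x0:x1,::-1],(400,300),interpolation=cv2.INTER_CUBIC)
cv2.imwrite("pics/m10.png",np.vstack([np.hstack([c(b,200,340,310,415),c(b,190,470,280,479)]),np.hstack([c(w,0,640,0,480),c(t,140,510,120,380)])]))
E
```

```text
54 23.5167
```

View pics/m10.png

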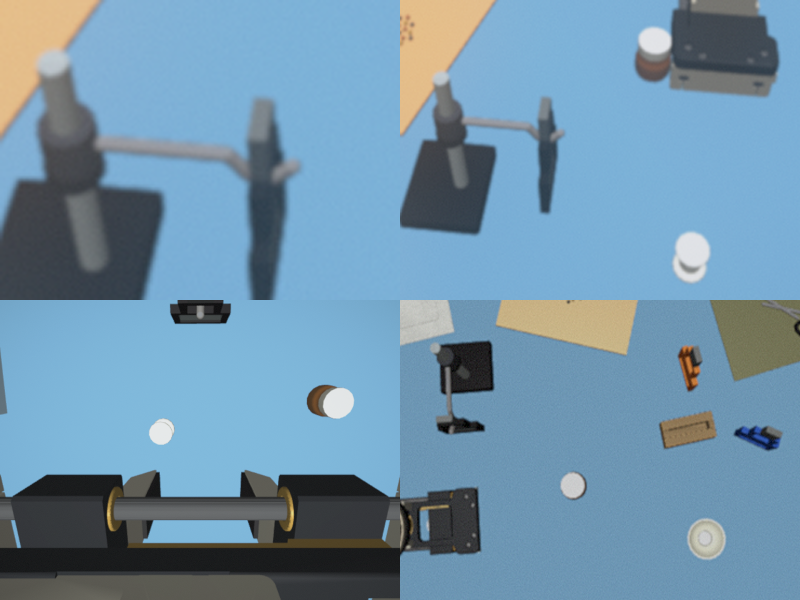

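The loupe hangs on the hook at (262,170 in the upper left crop), the bracket sits on its stop, and jar, spool and dish have not moved. I'll check that it is still, then hand in.

```bash
python3 - <<'E'
from h import *
for i in range(20): get_image("side")
f=[get_image("side").astype(float)[340:420,280:310] for i in range(8)]
d=max(np.abs(cv2.GaussianBlur(x-f[0],(0,0),2)).max() for x in f); print(d,observe()["dq"].max())
if d<6: print(sign_off())
E
```

```text
0.9138961946844119 0.0016514598830809244
the job is handed in; nothing more can be done
None
```

The loupe is hanging still on the hook and the job is handed in. I tugged it down until the bracket met its rubber stop and held it there; the pull was roughly 10–12 N, with a highest force reading of 10.9 N. The jar, spool and dish look unmoved.

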